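Change over the job-card boxes

ROBOT

A 6-joint arm with a two-finger parallel gripper is mounted at the origin on the work surface. World frame = base frame: x ahead of the robot, y to its left, z up, the work surface at z = 0. Lengths are in mm, angles in rad, forces in N, time in s.
With the tool pointing down it reaches from about 350 to 975 mm from the base axis. Payload 7.1 kg.
Tool frame: the origin (TCP) lies at the very end of the fingers, on their centre line; the grasp point (between the pads) lies 19 mm behind it; y points along the fingers, z is the direction in which the jaws open and shut, and the axes are right-handed (so a half turn about y gives the same grasp; the last joint's range is limited). The gripper opens to 88 mm and grips with 3 to 60 N. Pads are 20 mm wide; open, the fingers measure 115 mm over their backs; the gripper's body (75 mm by 178 mm) begins 61 mm behind the grasp point.
Start: joints at [1.326, 0.423, 1.63, -0, 1.089, -0.019], TCP at [139.898, 609.125, 222.675] pointing down, gripper open.
Joint ranges: [-3, 3], [-0.9, 2.11], [0.09, 2.58], [-1.31, 4.45], [0.11, 2.69], [-2.54, 2.54]. Speed limits (rad/s): [2.39, 2.39, 3.01, 3.14, 3.14, 3.14].

INTERFACE

Orientations are given as a rotation vector (axis times angle).
In Python, from workcell import ctrl gives the robot as it stands.
- The arm moves only by the shell command python3 -m jog 'ROWS'. ROWS is JSON, a list of rows, each a list of 3 entries, a list of its own where there are three numbers: the opening, from 0 (shut) to 1 (fully open), then the shift along the tool's x, y, z in cm, then the turn, a rotation vector about the tool's x, y, z in rad. In form: [[claw, [dx, dy, dz], [wx, wy, wz]], ...]. A call has 1 to 8 rows; each row is the pose to reach, as a shift and turn from the pose commanded when the call began, along the tool's axes at that moment; what a row does not reach only later rows make up. A row lasts 1/10 s, in which the tool goes at most 50 mm and 8.59 degrees, less where a joint would pass 70% of its speed; a pose out of reach is approached as far as the arm can. A call with a gripper value outside its range is refused whole. The fingers move at their own pace and stop on an object; the grip force is fixed at half the most. Time passes only in rows, so rows that repeat a pose let the fingers close. It gives the time, the measured TCP pose, the force and the opening at its end, in the units of the state.
- ctrl.get_obs(): the state, without advancing time (a new reading comes with each control period).
- ctrl.get_image(name): name is "scene" or "top" or "wrist"; returns a dict with "color" (480x640x3 uint8, red, green, blue), "z_map" (480x640 float32, mm along the optical axis (not along the pixel's ray), 0 where there is no reading), "fx", "fy", "cx", "cy" (pixels), "pose" (4x4, takes a point from camera to world coordinates). Camera axes: x right, y down, z forward; pixel columns grow to the right and rows downward; lengths in mm; the calibration is good to about 2 mm. A picture is of the moment at which its call begins.
- ctrl.close_job(): hands the job in, once; it reports no verdict.
The state is a dict: "t": time; "qpos": joint angles; "qvel": joint speeds; "joint_torque": joint torques, N m; "ee_pos": TCP position; "orientation": TCP orientation; "ft_force": force on the tool from outside, world axes, zero at the start; "moment": the same for the moment, N m; "width": finger opening in mm.
Only numpy, scipy, OpenCV 4.12 (cv2) and the standard library are available. Lean on these libraries where they do the work, as an engineer would, in place of code of your own. Each camera call takes 0.05 s, during which the arm holds its last target.

TASK

The job in the low, wide card box is finished: first push its open lid over so that it falls shut. Then, with a fingertip under the lip, flip the lid of the tall, narrow card box up and over past upright, so that it leans back against its stop and stays open by its own weight. Nothing is to be picked up: leave both boxes standing where they are and do not disturb the other things on the desk.

Things in the scene. Friction and masses are not known exactly. Their poses are not given: they have to be found in the camera images.
- low_box: low, wide card box of grey painted sheet steel, full of cards, its lid standing open at the start; loose on the desk (1.2 to 1.8 kg) and able to slide or tip if shoved. Outside 100 mm deep (its x), 140 mm wide (its y), 75 mm high to the rim (its z). Origin under the centre of its floor; its front, with the lip of the lid and a label holder, faces its -x (towards the robot, turned up to about 20 degrees), the hinge lies along the top edge of its back (+x) wall
- tall_box: tall, narrow card box of grey painted sheet steel, full of cards, its lid shut at the start; loose on the desk (1.2 to 1.8 kg) and able to slide or tip if shoved. Outside 100 mm deep (its x), 90 mm wide (its y), 110 mm high to the rim (its z). Origin under the centre of its floor; its front, with the lip of the lid and a label holder, faces its -x (towards the robot, turned up to about 20 degrees), the hinge lies along the top edge of its back (+x) wall
- low_box_lid (a joint): angle of the low box's lid: 0 shut flat on the rim, grows as it opens; about 1.57 upright; 1.85 (106 degrees) leaning back on its stop. Softly damped hinge without spring or catch: the lid falls shut when short of about 1.45 and falls back to its stop when past about 1.6. Starts open, at its stop
- tall_box_lid (a joint): angle of the tall box's lid: 0 shut flat on the rim, grows as it opens; about 1.57 upright; 1.85 (106 degrees) leaning back on its stop. Softly damped hinge without spring or catch: the lid falls shut when short of about 1.45 and falls back to its stop when past about 1.6. Starts shut
- low_box_hinge (a point): point on the hinge axis, mid-width, at the top of the back wall of the low box, 75 mm above the desk; axes as the box: the hinge axis is y
- tall_box_hinge (a point): point on the hinge axis, mid-width, at the top of the back wall of the tall box, 110 mm above the desk; axes as the box: the hinge axis is y
- low_box_lip (a point): mid-width point on the outer edge of the finger lip of the low box's lid, 120 mm from the hinge. The lid is a 4 mm steel plate of about 140 g covering the box (100 mm from hinge to front edge); the lip, 112 mm wide, carries on 20 mm past the front edge, flared up 25 degrees, with free space under it in front of the box. Axes turn with the lid (those of the box when shut)
- tall_box_lip (a point): mid-width point on the outer edge of the finger lip of the tall box's lid, 120 mm from the hinge. The lid is a 4 mm steel plate of about 100 g covering the box (100 mm from hinge to front edge); the lip, 72 mm wide, carries on 20 mm past the front edge, flared up 25 degrees, with free space under it in front of the box. Axes turn with the lid (those of the box when shut)
- torch: red plastic pocket torch, 32 mm across, 82 mm tall, standing upright between the two boxes; origin under its centre
- tape: roll of brown tape lying flat, 90 mm across, 25 mm high, beyond and between the boxes; origin under its centre
- stapler: stapler, 140 x 34 x 46 mm, lying in front of the boxes near the robot; origin under its centre
- mug: white mug, 80 mm across, 92 mm high, handle along its own +y, on the robot's left; origin under its centre
- mouse: black computer mouse, 105 x 60 x 32 mm, on the far left; origin under its centre
- bracket: bent steel angle bracket, 70 x 60 x 60 mm, on the robot's right; origin under the centre of its foot
Mind the look-alikes: they are no part of the job. Leave any orange or red look-alike of the low_box alone.

How it is judged (in metres and radians):
On the way, in this order (a step that is already met when the one before it is completed fails the run):
1. the low box's lid is shut (value of joint low_box_lid below 0.06 rad and value of joint tall_box_lid below 0.3 rad), for 0.2 s.
2. the tall box's lid lies back open, past its over-center point (value of joint tall_box_lid above 1.75 rad), for 0.2 s.
At the end, for the whole second after the job is handed in: The low box's lid is shut (below 0.06 rad) and the tall box's lid leans back open (above 1.75 rad), both at rest; both boxes stand upright within 30 mm of where they were, and every other thing lies within 25 mm of where it was (value of joint low_box_lid below 0.06 rad and value of joint tall_box_lid above 1.75 rad and velocity of joint tall_box_lid between -0.05 and 0.05 rad/s and velocity of joint low_box_lid between -0.05 and 0.05 rad/s and not (distance of low_box from where it was at the start of the episode above 0.03 m or angle between low_box's own z axis and vertical above 0.15 rad or height (world z) of low_box above 0.012 m) and not (distance of tall_box from where it was at the start of the episode above 0.03 m or angle between tall_box's own z axis and vertical above 0.15 rad or height (world z) of tall_box above 0.012 m) and linear speed of each of low_box, tall_box below 0.02 m/s and not (distance of torch from where it was at the start of the episode above 0.025 m) and not (distance of tape from where it was at the start of the episode above 0.025 m) and not (distance of stapler from where it was at the start of the episode above 0.025 m) and not (distance of mug from where it was at the start of the episode above 0.025 m) and not (distance of mouse from where it was at the start of the episode above 0.025 m) and not (distance of bracket from where it was at the start of the episode above 0.025 m)); the robot touches nothing.
It fails at once if a card box is lifted, tipped by more than 0.15 rad, or pushed more than 30 mm from its place ((distance of low_box from where it was at the start of the episode above 0.03 m or angle between low_box's own z axis and vertical above 0.15 rad or height (world z) of low_box above 0.012 m) or (distance of tall_box from where it was at the start of the episode above 0.03 m or angle between tall_box's own z axis and vertical above 0.15 rad or height (world z) of tall_box above 0.012 m)).
It fails at once if another thing on the desk is moved by more than 25 mm (picked up, pushed or knocked over) (distance of any of torch, tape, stapler, mug, mouse, bracket from where it was at the start of the episode above 0.025 m).
It also fails if it takes over 58 s, if anything falls off the work surface, if the arm or the gripper's body presses on something with over 40 N, if the wrist force passes 120 N, or if a joint passes its speed limit or range.

## Working session

There is one attempt and no reset: what is moved stays moved. The work goes in short steps, Python scripts to look and compute and a shell command to move; the robot and the scene stay as the last step left them, time stands still between calls to the robot, and variables do not carry over. Pictures are saved under pics/ and viewed, and the job is handed in when it is done.

```bash
mkdir -p pics; ls; python3 - <<'E'
from workcell import ctrl
import cv2,numpy as np
o=ctrl.get_obs();print(o)
for n in("scene","top"):
    im=ctrl.get_image(n);cv2.imwrite(f"pics/{n}0.png",im["color"][:,:,::-1]);np.savez(f"{n}0.npz",**im)
    print(n,im["fx"],im["fy"],im["cx"],im["cy"],np.round(im["pose"],3).tolist())
E
```

```text
pics
{'t': 0.0, 'qpos': array([ 1.32597705e+00,  4.23853714e-01,  1.63067836e+00, -3.19057690e-06,
        1.08858011e+00, -1.90005615e-02]), 'qvel': array([-1.40892563e-03,  3.91730668e-04,  1.89931030e-03, -1.88244725e-05,
        2.80442981e-04,  4.30512495e-05]), 'joint_torque': array([ 1.86394165e-03, -5.44607985e+01, -2.73677373e+01,  6.44506468e-02,
        2.25281983e-02, -9.04075227e-05]), 'ee_pos': array([139.78360484, 608.60606735, 221.89822624]), 'orientation': array([-1.56502371,  0.17748004, -0.17716989]), 'ft_force': array([ 0.08680623, -0.00897831, -0.66992528]), 'moment': array([-0.039219  ,  0.00033774,  0.02744436]), 'width': 87.97111425075472}
scene 469.1169683207398 469.1169683207398 318.2960172419572 243.01417450824292 [[0.508, 0.602, -0.616, 1143.433], [0.861, -0.341, 0.377, -380.272], [0.018, -0.722, -0.692, 759.494], [0.0, 0.0, 0.0, 1.0]]
top 518.7724620394719 518.7724620394719 314.6540026142743 243.08793363330628 [[-0.026, -0.988, 0.149, 312.281], [-1.0, 0.026, 0.001, 8.884], [-0.005, -0.149, -0.989, 1442.298], [0.0, 0.0, 0.0, 1.0]]
```

View pics/scene0.png

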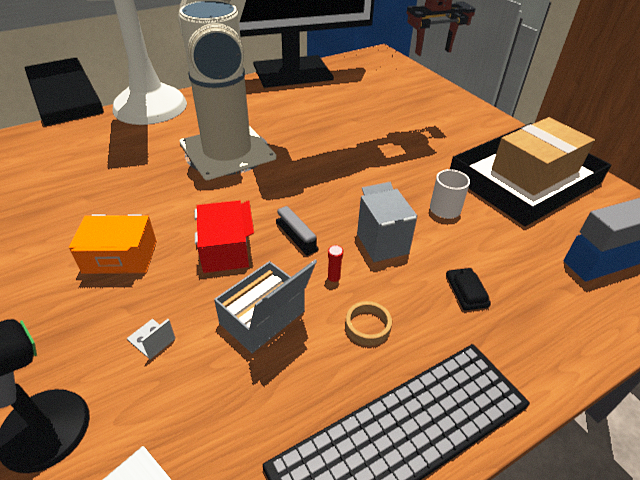

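View pics/top0.png

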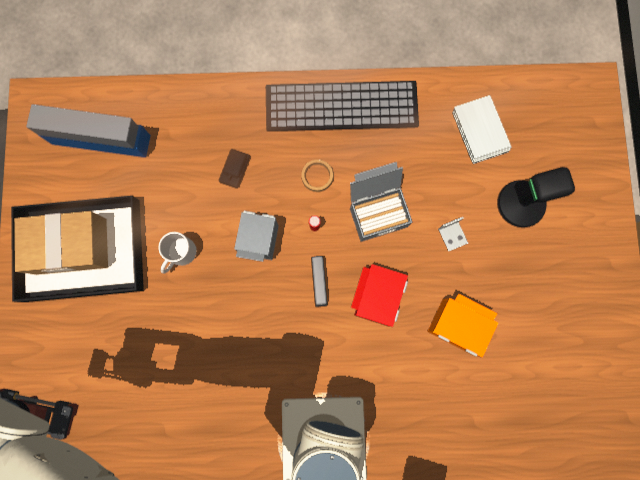

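The scene view shows the open low box at about (262,305) and the shut tall box at (386,225). In the top view they are at (380,205) and (257,236). The red torch is at (315,222), the stapler at (319,280), and the red and orange look-alikes are at (380,295) and (465,325).

```bash
cat > h.py <<'E'
import numpy as np,cv2
def cloud(im):
    z=im["z_map"];v,u=np.mgrid[0:480,0:640]
    P=np.stack([(u-im["cx"])/im["fx"]*z,(v-im["cy"])/im["fy"]*z,z],-1)
    T=im["pose"];W=P@T[:3,:3].T+T[:3,3];W[z==0]=np.nan;return W
E
python3 - <<'E'
from h import *
for n in("top","scene"):
    im=dict(np.load(f"{n}0.npz"));W=cloud(im);c=im["color"].astype(int)
    sat=c.max(2)-c.min(2)
    def comp(x0,x1,y0,y1,z0,z1,s=40):
        return (W[...,0]>x0)&(W[...,0]<x1)&(W[...,1]>y0)&(W[...,1]<y1)&(W[...,2]>z0)&(W[...,2]<z1)&(sat<s)
    if n=="top":rows=[(257,236),(380,205),(378,182),(315,222),(319,280),(380,295),(320,160),(176,250)]
    else: rows=[(386,210),(262,290),(335,250),(297,230)]
    for u,v in rows: print(n,(u,v),np.round(W[v,u],1),c[v,u])
    # tall lid
    u,v=rows[0];p=W[v,u]
    m=comp(p[0]-90,p[0]+90,p[1]-80,p[1]+80,100,135);q=W[m]
    print("tall top n",len(q),"zmed",np.median(q[:,2]))
    top=q[(q[:,2]>104)&(q[:,2]<119)];r=cv2.minAreaRect(top[:,:2].astype(np.float32));print(r,np.round(cv2.boxPoints(r),1).tolist())
    lip=q[q[:,2]>118];print("lip",len(lip),lip.mean(0) if len(lip) else 0)
    u,v=rows[1];p=W[v,u]
    m=comp(p[0]-120,p[0]+150,p[1]-110,p[1]+110,85,220);q=W[m];
    print("low lid n",len(q),q.min(0),q.max(0))
    cc=q.mean(0);s,vv=np.linalg.svd(q-cc)[1:];print("lid plane",cc,s,vv.round(3).tolist())
    m=comp(p[0]-120,p[0]+150,p[1]-110,p[1]+110,68,82,300);q=W[m]
    r=cv2.minAreaRect(q[:,:2].astype(np.float32));print("rim",r,np.round(cv2.boxPoints(r),1).tolist())
E
```

```text
top (257, 236) [534.9 158.9 118.4] [174 176 173]
top (380, 205) [ 623.2 -171.4   51.7] [252 245 232]
top (378, 182) [ 665.2 -157.9  136.7] [101 102 101]
top (315, 222) [574.6   7.9  82.7] [249 220 208]
top (319, 280) [422.2   1.3  50.3] [186 179 173]
top (380, 295) [ 376.4 -156.8   80.9] [250  50  41]
top (320, 160) [763.3 -10.9  27.2] [219 160 103]
top (176, 250) [519.8 398.1   8.4] [234 224 207]
tall top n 1543 zmed 115.59195341367035
((536.4104614257812, 166.96926879882812), (89.931884765625, 121.5748519897461), 78.24217987060547) [[467.70001220703125, 135.3000030517578], [586.7999877929688, 110.5999984741211], [605.0999755859375, 198.60000610351562], [486.1000061035156, 223.39999389648438]]
lip 358 [521.85852896 169.29641146 120.11059967]
low lid n 1228 [ 627.83813067 -222.7173604    85.03302891] [701.45109937 -82.73015393 193.04596747]
lid plane [ 665.61094806 -151.4806727   144.19443963] [1348.86559988 1163.93432728   91.22804839] [[-0.268, 0.963, 0.023], [0.322, 0.067, 0.944], [-0.908, -0.261, 0.328]]
rim ((598.8529052734375, -170.80711364746094), (104.3421859741211, 141.65274
[... 572 characters left out ...]
], [590.2000122070312, 107.69999694824219], [607.2000122070312, 198.89999389648438], [483.0, 222.10000610351562]]
lip 142 [482.24703505 175.25836228 120.73341552]
low lid n 1242 [ 634.47354864 -225.3036176    85.0821765 ] [702.53638256 -86.03741957 190.06143642]
lid plane [ 669.45073157 -161.36062437  138.084886  ] [1404.52252678 1159.79102548   69.32019872] [[0.291, -0.954, 0.075], [0.282, 0.16, 0.946], [0.914, 0.254, -0.315]]
rim ((563.7645874023438, -182.89988708496094), (182.6376953125, 141.628662109375), 15.824115753173828) [[456.6000061035156, -139.6999969482422], [495.20001220703125, -275.8999938964844], [670.9000244140625, -226.10000610351562], [632.2999877929688, -89.9000015258789]]
```

```bash
python3 - <<'E'
from h import *
from workcell import ctrl
from scipy.spatial.transform import Rotation as R
o=ctrl.get_obs();print(R.from_rotvec(o["orientation"]).as_matrix().round(3).tolist())
a=np.radians(15.8);ux=np.array([np.cos(a),np.sin(a)]);uy=np.array([-ux[1],ux[0]]);c=np.array([598.9,-170.8])
for n in("top","scene"):
    im=dict(np.load(f"{n}0.npz"));W=cloud(im);col=im["color"].astype(int);sat=col.max(2)-col.min(2)
    d=W[...,:2]-c;x=d@ux;y=d@uy;z=W[...,2]
    m=(abs(x)<130)&(abs(y)<90)&(z>78)&(z<230)&(sat<40)
    for z0 in range(80,200,15):
        k=m&(z>=z0)&(z<z0+15)
        if k.sum()>5: print(n,z0,k.sum(),"x",np.percentile(x[k],[2,50,98]).round(1),"y",np.percentile(y[k],[2,98]).round(1))
E
```

```text
[[0.975, -0.0, 0.224], [-0.224, -0.001, 0.975], [-0.0, -1.0, -0.001]]
top 80 166 x [-39.8  51.3  55.8] y [-68.1  68.2]
top 95 137 x [52.4 56.  59.6] y [-65.3  66.8]
top 110 150 x [56.8 60.2 63.8] y [-64.7  66.8]
top 125 148 x [61.2 64.6 68.3] y [-66.6  65.6]
top 140 163 x [65.  68.8 72.8] y [-65.5  67.5]
top 155 164 x [69.6 73.2 78.6] y [-66.4  66.8]
top 170 288 x [73.9 81.2 92.4] y [-54.8  58.3]
top 185 80 x [83.  89.2 91.9] y [-51.7  52.3]
scene 80 159 x [52.5 55.2 57.2] y [-71.6  60.4]
scene 95 177 x [56.9 59.4 61.9] y [-71.2  60.1]
scene 110 179 x [61.3 63.7 65.8] y [-71.4  61.3]
scene 125 187 x [65.7 68.1 70.1] y [-71.8  60.2]
scene 140 198 x [69.7 72.1 74.6] y [-71.4  60.9]
scene 155 114 x [74.  75.7 78.2] y [-71.4  59.6]
scene 170 127 x [75.3 81.1 91.3] y [-70.   64.7]
scene 185 146 x [87.3 90.7 92.3] y [-55.2  48.6]
```

```bash
python3 -m jog '[[0,[0,-5,0],[0,0,0]],[0,[3,-5,-3],[0,0,0]],[0,[6,-5,-6],[0,0,0]],[0,[10,-5,-9],[0,0,0]],[0,[14,-5,-12],[0,0,0]],[0,[18,-5,-15],[0,0,0]],[0,[21,-5,-18],[0,0,0]],[0,[24,-5,-20],[0,0,0]]]'; python3 -c "
from workcell import ctrl;o=ctrl.get_obs();print(o['qpos'].round(3).tolist(),o['ee_pos'],o['orientation'])"
```

```text
t: 0.9
ee_pos: [329.4, 358.0, 272.4]
orientation: [-1.564, 0.178, -0.177]
ft_force: [0.3, -0.6, -0.2]
width: 27.0
[0.803, 0.157, 1.879, -0.0, 1.107, -0.542] [329.39702974 358.00525725 272.42946118] [-1.56442512  0.1781806  -0.17738482]
```

```bash
python3 -m jog '[[0,[3.6,0,-3],[0,0,0]],[0,[7.3,0,-6],[0,0,0]],[0,[11,0,-9],[0,-0.1,0]],[0,[14.7,0,-12],[0,-0.2,0]],[0,[18.4,0,-15],[0,-0.3,0]],[0,[22,0,-18],[0,-0.4,0]],[0,[25.6,0,-21],[0,-0.5,0]],[0,[29.2,0,-24],[0,-0.5,0]]]'; python3 -c "
from workcell import ctrl;o=ctrl.get_obs();print(o['qpos'].round(3).tolist(),o['ee_pos'],o['orientation'])
from scipy.spatial.transform import Rotation as R
M=R.from_rotvec(o['orientation']).as_matrix();print(M.round(3).tolist());import numpy as np
print(M.T@(np.array([716.3,-137.6,272])-o['ee_pos']))"
```

```text
t: 1.7
ee_pos: [560.6, 59.3, 272.4]
orientation: [-1.56, -0.217, 0.218]
ft_force: [0.6, 0.8, 0.5]
width: 0.3
[0.084, 0.278, 1.72, 0.0, 1.143, -1.763] [560.56935816  59.32683697 272.42079762] [-1.55975839 -0.21688135  0.21758067]
[[0.962, -0.0, -0.273], [0.273, 0.0, 0.962], [-0.0, -1.0, 0.0]]
[  95.99844925    0.34284396 -231.98398478]
```

```bash
python3 -m jog '[[0,[2,0,-4],[0,0,0]],[0,[4,0,-8],[0,0,0]],[0,[6,0,-12],[0,0,0]],[0,[8,0,-16],[0,0,0]],[0,[9.6,0,-20],[0,0,0]],[0,[9.6,0,-23.2],[0,0,0]],[0,[9.6,2,-23.2],[0,0,0]],[0,[9.6,4,-23.2],[0,0,0]]]'; python3 - <<'E'
from workcell import ctrl
import cv2
o=ctrl.get_obs();print(o['qpos'].round(3).tolist())
for n in("scene","top"):
    cv2.imwrite(f"pics/{n}1.png",ctrl.get_image(n)["color"][:,:,::-1])
E
```

```text
t: 2.5
ee_pos: [715.4, -137.7, 231.9]
orientation: [-1.56, -0.214, 0.213]
ft_force: [0.1, -0.3, 0.6]
width: 0.3
[-0.206, 0.568, 1.368, -0.0, 1.205, -2.05]
```

View pics/scene1.png

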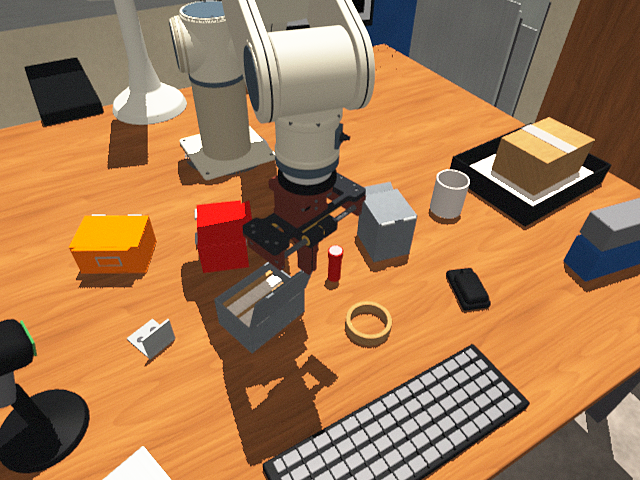

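```bash
python3 -m jog '[[0,[0,2,0],[0,0,0]],[0,[0,4,0],[0,0,0]],[0,[0,5.5,0],[0,0,0]],[0,[0,6.5,0],[0,0,0]],[0,[0,7.5,0],[0,0,0]],[0,[0,7.5,0],[0,0,0]]]'; python3 - <<'E'
from workcell import ctrl
import cv2
im=ctrl.get_image("scene")["color"][:,:,::-1][150:400,180:420];cv2.imwrite(f"pics/s2.png",cv2.resize(im,None,fx=2.4,fy=2.4))
E
```

```text
t: 3.2
ee_pos: [714.5, -135.9, 156.4]
orientation: [-1.559, -0.214, 0.217]
ft_force: [-0.7, -0.0, 0.2]
width: 0.1
```

View pics/s2.png

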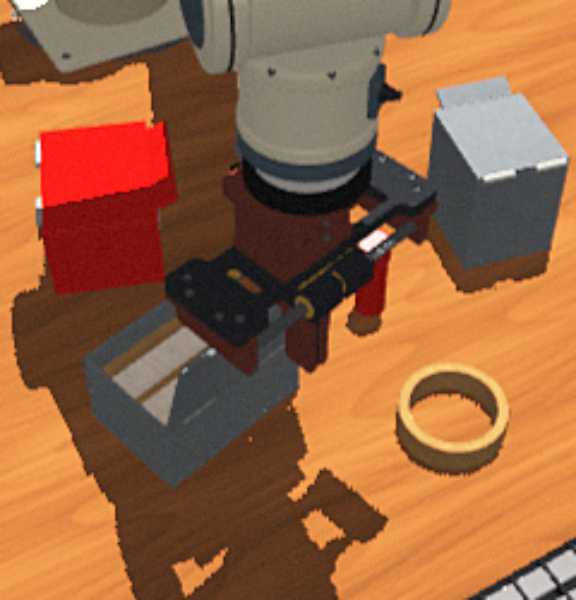

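```bash
python3 - <<'E'
from workcell import ctrl
import cv2,numpy as np
from h import *
im=ctrl.get_image("scene");T=im["pose"]
o=ctrl.get_obs();print(o['width'])
p=np.linalg.inv(T)@np.append(o['ee_pos'],1);u=p[0]/p[2]*im['fx']+im['cx'];v=p[1]/p[2]*im['fy']+im['cy'];print(u,v,(u-180)*2.4,(v-150)*2.4,p[2],im['z_map'][int(v)-3,int(u)])
W=cloud(im)
for q in [(100+180,145+145),(310,290),(307,285),(283,300),(280,296)]:print(q,W[q[1],q[0]].round(0),im['color'][q[1],q[0]])
c=cv2.imwrite("pics/w2.png",ctrl.get_image("wrist")["color"][:,:,::-1])
E
```

```text
0.13134258359862663
307.39278753876687 299.67863267364993 305.7426900930405 359.2287184167598 771.7136249940825 745.4169
(280, 290) [ 769. -209.  279.] [27 30 31]
(310, 290) [ 727. -138.  196.] [71 35 28]
(307, 285) [ 728. -144.  212.] [68 34 31]
(283, 300) [ 767. -205.  254.] [70 31 31]
(280, 296) [ 769. -210.  268.] [64 31 24]
```

View pics/w2.png

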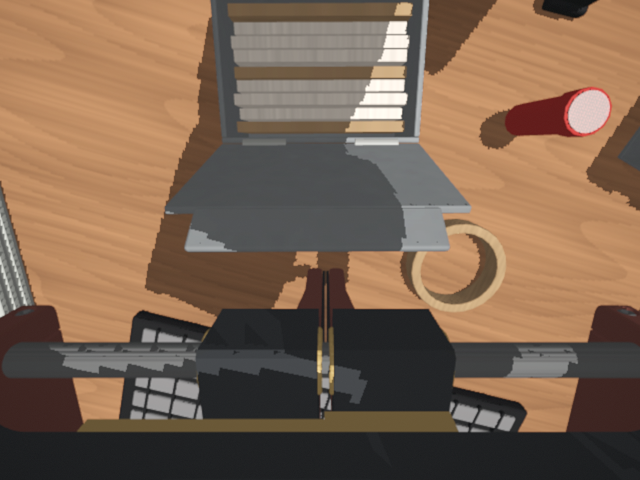

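The wrist view shows the closed fingers at (325,290). They are behind the lip edge at row 250 and centred on the lid, so I can pull toward the robot.

```bash
python3 -m jog '[[0,[-1,0,0],[0,0,0]],[0,[-2,0,0],[0,0,0]],[0,[-3,0,0],[0,0,0]],[0,[-4,0,0],[0,0,0]],[0,[-5,0,0],[0,0,0]],[0,[-6,0,0],[0,0,0]],[0,[-7,0,0],[0,0,0]],[0,[-8,0,0],[0,0,0]]]'; python3 -c "
from workcell import ctrl;import cv2
cv2.imwrite('pics/w3.png',ctrl.get_image('wrist')['color'][:,:,::-1])"
```

```text
t: 4.15
ee_pos: [637.2, -158.1, 157.6]
orientation: [-1.56, -0.215, 0.215]
ft_force: [0.2, -0.4, -0.0]
width: 0.6
```

View pics/w3.png

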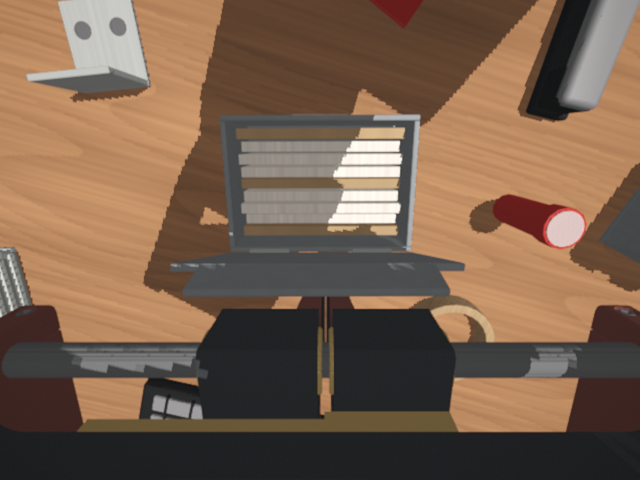

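The lid is near upright now (hinge at row 250, lip at row 295). I'll keep pulling.

```bash
python3 -m jog '[[0,[-1,0,0],[0,0,0]],[0,[-2,0,0],[0,0,0]],[0,[-3,0,0],[0,0,0]],[0,[-4,0,0],[0,0,0]],[0,[-4,0,0],[0,0,0]],[0,[-4,0,0],[0,0,0]],[0,[-4,0,0],[0,0,0]],[0,[-4,0,0],[0,0,0]]]'; python3 -c "
from workcell import ctrl;import cv2
cv2.imwrite('pics/w4.png',ctrl.get_image('wrist')['color'][:,:,::-1])"
```

```text
t: 5.0
ee_pos: [600.0, -168.6, 157.7]
orientation: [-1.56, -0.216, 0.215]
ft_force: [-0.1, 0.2, -0.8]
width: 0.3
```

View pics/w4.png

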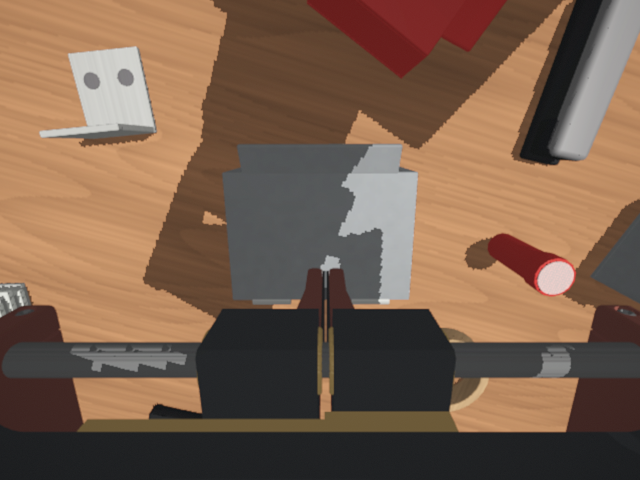

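```bash
python3 -m jog '[[0,[0,-3,0],[0,0,0]],[0,[0,-6,0],[0,0,0]],[0,[-2,-10,0],[0,0,0]],[0,[-5,-12,4],[-0.1,0,0]],[0,[-8,-12,8],[-0.2,0,0]],[0,[-11,-12,12],[-0.3,0,0]],[0,[-13,-12,14],[-0.3,0,0]],[0,[-13,-12,14],[-0.3,0,0]]]'; python3 - <<'E'
from workcell import ctrl
from scipy.spatial.transform import Rotation as R
o=ctrl.get_obs();print(o['qpos'].round(4).tolist(),o['ee_pos'].round(1));print(R.from_rotvec(o['orientation']).as_matrix().round(3).tolist())
E
```

```text
t: 5.85
ee_pos: [433.2, -66.9, 277.4]
orientation: [-1.857, -0.259, 0.193]
ft_force: [0.9, -0.7, 0.0]
width: 0.4
[0.0223, 0.0382, 2.0359, -0.3423, 1.018, -1.6526] [433.2 -66.9 277.4]
[[0.962, 0.08, -0.262], [0.274, -0.284, 0.919], [-0.001, -0.956, -0.295]]
```

```bash
cat > kin.py <<'E'
import numpy as np
from scipy.spatial.transform import Rotation as R
D=[([1.32597705,.423853714,1.63067836,0,1.08858,-.019],[139.784,608.606,221.898]),
([.803,.157,1.879,0,1.107,-.542],[329.397,358.005,272.429]),
([.084,.278,1.72,0,1.143,-1.763],[560.569,59.327,272.421]),
([-.206,.568,1.368,0,1.205,-2.05],[715.4,-137.7,231.9]),
([.0223,.0382,2.0359,-.3423,1.018,-1.6526],[433.2,-66.9,277.4])]
def parts(q):
    z=R.from_euler('z',q[0]);A=z*R.from_euler('y',q[1]);F=A*R.from_euler('y',q[2]);G=F*R.from_euler('z',q[3])*R.from_euler('y',q[4])
    ex,ez=np.eye(3)[0],np.eye(3)[2]
    return np.stack([z.apply(ex),ez,A.apply(ez),F.apply(ez),F.apply(ex),G.apply(ez)],1),G
A=np.vstack([parts(q)[0] for q,_ in D]);b=np.hstack([p for _,p in D])
K,res,rk,sv=np.linalg.lstsq(A,b,rcond=None)
if __name__=="__main__":
    print(K.round(1),rk,sv.round(3));print((A@K-b).round(1).reshape(-1,3));print(parts(D[4][0])[1].as_matrix()[:,2])
E
python3 kin.py
```

```text
[ 13.9 272.8 559.5 472.3  79.8 269.7] 6 [4.422 3.197 0.388 0.252 0.076 0.046]
[[ 11.6  -2.6   0.9]
 [  9.1  -7.4   0.1]
 [  1.8 -12.    0.4]
 [ -3.1 -11.1  -0.4]
 [ -1.3  -0.5  -0.9]]
[ 0.07963818 -0.28395683 -0.95552408]
```

```bash
sed -i 's/ex,ez=np.eye(3)\[0\],np.eye(3)\[2\]/ex,ey,ez=np.eye(3)/; s/G.apply(ez)\],1)/G.apply(ez),z.apply(ey)],1)/' kin.py; python3 kin.py
cat >> kin.py <<'E'
from scipy.optimize import least_squares
lo=np.array([-3,-.9,.09,-1.31,.11]);hi=np.array([3,2.11,2.58,4.45,2.69])
def ik(p,d,seed):
    f=lambda q:np.hstack([(parts(q)[0]@K-p)/100,(parts(q)[1].as_matrix()[:,2]-d)*2])
    s=least_squares(f,np.clip(seed,lo+.01,hi-.01),bounds=(lo,hi));return s.x,np.abs(s.fun).max()
E
python3 - <<'E'
from kin import *
a=np.radians(-11.2);ux=np.array([np.cos(a),np.sin(a),0]);h=np.array([597,154,112])
for pitch in (80,70,60,50,40,30,20,0):
  d=ux*np.cos(np.radians(pitch))+np.array([0,0,-np.sin(np.radians(pitch))])
  for th in (0,45,90,105):
    t=np.radians(th);p=h-ux*110*np.cos(t)+np.array([0,0,110*np.sin(t)-(8 if th==0 else 0)])
    out=[]
    for seed in ([.3,.0,2,0,1],[.3,0,2,3.1,.6],[.3,0,2,1.5,.6],[.3,0,2,-1,.6]):
        q,e=ik(p,d,seed)
        out.append((e.round(3),q.round(2).tolist()) if e<.02 else 0)
    print(pitch,th,out)
E
```

```text
[  0.7 311.5 563.1 484.   77.4 309.3  11.8] 7 [4.422 3.197 2.238 0.388 0.228 0.076 0.046]
[[ 0.1 -0.   0. ]
 [-0.2 -0.  -0.3]
 [ 0.4 -0.3  0.3]
 [-0.1  0.3 -0.1]
 [-0.  -0.   0.1]]
[ 0.07963818 -0.28395683 -0.95552408]
80 0 [(np.float64(0.0), [0.38, 0.4, 2.04, -0.18, 0.56]), 0, (np.float64(0.0), [0.38, 0.4, 2.04, -0.18, 0.56]), (np.float64(0.0), [0.38, 0.4, 2.04, -0.18, 0.56])]
80 45 [(np.float64(0.0), [0.34, 0.29, 1.93, -0.13, 0.77]), 0, (np.float64(0.0), [0.34, 0.29, 1.93, -0.13, 0.77]), (np.float64(0.0), [0.34, 0.29, 1.93, -0.13, 0.77])]
80 90 [(np.float64(0.0), [0.27, 0.35, 1.76, -0.1, 0.88]), 0, (np.float64(0.0), [0.27, 0.35, 1.76, -0.1, 0.88]), (np.float64(0.0), [0.27, 0.35, 1.76, -0.1, 0.88])]
80 105 [(np.float64(0.0), [0.25, 0.39, 1.71, -0.1, 0.89]), 0, (np.float64(0.0), [0.25, 0.39, 1.71, -0.1, 0.89]), (np.float64(0.0), [0.25, 0.39, 1.71, -0.1, 0.89])]
70 0 [(np.float64(0.0), [0.44, 0.39, 2.13, -0.56, 0.39]), 0, (np.float64(0.0), [0.44, 0.39, 2.13, -0.56, 0.39]), (np.float64(0.0), [0.44, 0.39, 2.13, -0.56, 0.39])]
70 45 [(np.float64(0.0), [0.4, 0.26, 2.03, -0.35, 0.59]), 0, 
[... 2494 characters left out ...]
7, 4.14, 1.11]), 0]
20 90 [0, (np.float64(0.0), [0.56, 0.5, 2.27, 4.05, 0.96]), (np.float64(0.0), [0.56, 0.5, 2.27, 4.05, 0.96]), 0]
20 105 [0, (np.float64(0.0), [0.51, 0.52, 2.22, 4.0, 0.94]), (np.float64(0.0), [0.51, 0.52, 2.22, 4.0, 0.94]), 0]
0 0 [0, (np.float64(0.0), [0.86, 1.14, 2.29, 4.22, 1.71]), (np.float64(0.0), [0.86, 1.14, 2.29, 4.22, 1.71]), 0]
0 45 [0, (np.float64(0.0), [0.77, 0.89, 2.34, 4.11, 1.63]), (np.float64(0.0), [0.77, 0.89, 2.34, 4.11, 1.63]), 0]
0 90 [0, (np.float64(0.0), [0.6, 0.78, 2.27, 3.94, 1.51]), (np.float64(0.0), [0.6, 0.78, 2.27, 3.94, 1.51]), 0]
0 105 [0, (np.float64(0.0), [0.54, 0.79, 2.23, 3.89, 1.48]), (np.float64(0.0), [0.54, 0.79, 2.23, 3.89, 1.48]), 0]
```

```bash
cat >> kin.py <<'E'
C=np.array([[0,0,-1],[-1,0,0],[0,1,0]]).astype(float) # columns toolx,y,z in flange
def toolR(q): return parts(q)[1].as_matrix()@R.from_euler('z',q[5]).as_matrix()@C
def frame(az,pitch,sgn=1):
    a,p=np.radians([az,pitch]);d=np.array([np.cos(a)*np.cos(p),np.sin(a)*np.cos(p),-np.sin(p)])
    z=sgn*np.array([-np.sin(a),np.cos(a),0]);return np.stack([np.cross(d,z),d,z],1)
def q6(q5,F):
    M=(parts(q5)[1].as_matrix()).T@F@C.T; return np.arctan2(M[1,0],M[0,0])
E
python3 - <<'E'
from kin import *
from workcell import ctrl
o=ctrl.get_obs();print(toolR(o['qpos']).round(3).tolist(),R.from_rotvec(o['orientation']).as_matrix().round(3).tolist())
a=np.radians(-11.2);ux=np.array([np.cos(a),np.sin(a),0]);h=np.array([597,154,112])
for az in(-11,10,30,45):
 for pitch in (35,25,15):
  F=frame(az,pitch);d=F[:,1]
  for th in (0,45,105):
    t=np.radians(th);p=h-ux*110*np.cos(t)+np.array([0,0,110*np.sin(t)-(8 if th==0 else 0)])
    q,e=ik(p,d,[.5,.5,2.2,3,1]);print(az,pitch,th,e.round(3),q.round(2),q6(q,F).round(2),q6(q,frame(az,pitch,-1)).round(2))
E
```

```text
[[0.962, 0.08, -0.262], [0.274, -0.284, 0.919], [-0.001, -0.956, -0.295]] [[0.962, 0.08, -0.262], [0.274, -0.284, 0.919], [-0.001, -0.956, -0.295]]
-11 35 0 0.0 [0.71 0.61 2.36 4.15 0.87] 1.4 -1.74
-11 35 45 0.0 [0.64 0.37 2.32 4.33 0.71] 1.05 -2.09
-11 35 105 0.0 [0.45 0.38 2.15 4.32 0.56] 0.86 -2.28
-11 25 0 0.0 [0.78 0.76 2.38 4.12 1.13] 1.57 -1.57
-11 25 45 0.0 [0.7  0.5  2.36 4.17 0.97] 1.3 -1.84
-11 25 105 0.0 [0.49 0.46 2.21 4.07 0.8 ] 1.16 -1.98
-11 15 0 0.0 [0.83 0.92 2.36 4.14 1.39] 1.69 -1.45
-11 15 45 0.0 [0.75 0.65 2.38 4.11 1.24] 1.47 -1.67
-11 15 105 0.0 [0.52 0.58 2.24 3.95 1.07] 1.33 -1.81
10 35 0 0.0 [0.46 0.62 2.47 3.43 0.92] 1.56 -1.59
10 35 45 0.0 [0.39 0.33 2.42 3.47 0.58] 1.42 -1.72
10 35 105 0.0 [0.24 0.34 2.22 3.29 0.38] 1.47 -1.67
10 25 0 0.0 [0.49 0.82 2.51 3.44 1.31] 1.63 -1.51
10 25 45 0.0 [0.41 0.48 2.48 3.41 0.96] 1.52 -1.62
10 25 105 0.0 [0.25 0.43 2.29 3.24 0.72] 1.53 -1.61
10 15 0 0.0 [0.51 1.02 2.5  3.47 1.67] 1.69 -1.45
10 15 45 0.0 [0.43 0.68 2.51 3.4  1.35] 1.58 -1.56
10 15 105 0.0 [0.25 0.57 2.33 3.22 1.07] 1.55 -1.59
30 35 0 0.0 [0.14 0.62 2.47
[... 242 characters left out ...]
-0.01  0.45  2.25  2.42  0.77] 1.89 -1.25
30 15 0 0.0 [0.06 1.02 2.5  2.7  1.65] 1.41 -1.73
30 15 45 0.0 [0.03 0.67 2.49 2.65 1.33] 1.56 -1.58
30 15 105 0.0 [-0.03  0.57  2.29  2.52  1.07] 1.74 -1.4
45 35 0 0.0 [-0.05  0.62  2.4   2.23  0.88] 1.69 -1.45
45 35 45 0.0 [-0.06  0.37  2.33  1.94  0.72] 2.08 -1.06
45 35 105 0.0 [-0.1   0.4   2.1   1.69  0.69] 2.38 -0.76
45 25 0 0.0 [-0.12  0.77  2.42  2.26  1.17] 1.53 -1.62
45 25 45 0.0 [-0.13  0.49  2.37  2.1   0.98] 1.83 -1.31
45 25 105 0.0 [-0.14  0.48  2.15  1.93  0.89] 2.1 -1.05
45 15 0 0.0 [-0.17  0.95  2.41  2.22  1.43] 1.4 -1.75
45 15 45 0.0 [-0.17  0.65  2.39  2.16  1.25] 1.65 -1.49
45 15 105 0.0 [-0.18  0.6   2.18  2.06  1.12] 1.91 -1.24
```

```bash
cat >> kin.py <<'E'
lo6=np.append(lo,-2.54);hi6=np.append(hi,2.54)
def ik6(p,F,seed):
    f=lambda q:np.hstack([(parts(q)[0]@K-p)/100,((toolR(q)-F)).ravel()])
    s=least_squares(f,np.clip(seed,lo6+1e-3,hi6-1e-3),bounds=(lo6,hi6));return s.x,np.abs(s.fun).max()
def track(p0,F0,p1,F1,q,n=8):
    rv=R.from_matrix(F0.T@F1).as_rotvec();print("rows:",((F0.T@(p1-p0))/10).round(1),rv.round(2),np.degrees(np.linalg.norm(rv)).round())
    for k in range(1,n+1):
        F=F0@R.from_rotvec(rv*k/n).as_matrix();p=p0+(p1-p0)*k/n
        qn,e=ik6(p,F,q);print(k,e.round(3),qn.round(2),"dq",np.abs(qn-q).max().round(2));q=qn
    return q
E
python3 - <<'E'
from kin import *
from workcell import ctrl
o=ctrl.get_obs();p=o['ee_pos'];F=R.from_rotvec(o['orientation']).as_matrix();q=o['qpos']
for az1,pi1 in((90,50),(80,40)):
  pm=np.array([400,100,300.]);Fm=frame(az1,pi1,-1)
  q1=track(p,F,pm,Fm,q,12)
  Ff=frame(30,25,-1);track(pm,Fm,np.array([430,100,250.]),Ff,q1,8)
E
```

```text
rows: [ 1.4 -7.2 15.5] [0.85 1.7  0.76] 117.0
1 0.0 [ 0.01  0.06  1.99 -0.26  1.1  -1.56] dq 0.09
2 0.0 [-0.    0.09  1.95 -0.18  1.17 -1.47] dq 0.09
3 0.0 [-0.02  0.11  1.92 -0.09  1.23 -1.38] dq 0.09
4 0.0 [-0.05  0.12  1.9  -0.01  1.28 -1.29] dq 0.09
5 0.0 [-0.08  0.14  1.88  0.07  1.32 -1.2 ] dq 0.09
6 0.0 [-0.1   0.14  1.88  0.16  1.35 -1.11] dq 0.09
7 0.0 [-0.14  0.15  1.89  0.25  1.36 -1.02] dq 0.09
8 0.0 [-0.17  0.15  1.91  0.34  1.37 -0.93] dq 0.09
9 0.0 [-0.2   0.14  1.94  0.43  1.36 -0.84] dq 0.09
10 0.0 [-0.22  0.13  1.97  0.52  1.34 -0.75] dq 0.09
11 0.0 [-0.25  0.12  2.02  0.61  1.32 -0.67] dq 0.09
12 0.0 [-0.27  0.1   2.07  0.7   1.28 -0.59] dq 0.09
rows: [3.2 3.8 3. ] [0.84 0.64 0.4 ] 65.0
1 0.0 [-0.31  0.08  2.14  0.8   1.21 -0.6 ] dq 0.1
2 0.0 [-0.35  0.07  2.2   0.92  1.14 -0.63] dq 0.11
3 0.0 [-0.38  0.06  2.27  1.04  1.07 -0.68] dq 0.13
4 0.0 [-0.4   0.06  2.35  1.19  1.   -0.74] dq 0.15
5 0.0 [-0.41  0.07  2.42  1.38  0.94 -0.83] dq 0.18
6 0.0 [-0.39  0.09  2.49  1.6   0.9  -0.95] dq 0.22
7 0.0 [-0.35  0.13  2.56  1.87  0.88 -1.11] dq 0.27
8 0.037 [-0.3   0.15  
[... 454 characters left out ...]
 1.93  0.46  1.38 -0.98] dq 0.1
9 0.0 [-0.3   0.16  1.98  0.57  1.37 -0.9 ] dq 0.1
10 0.0 [-0.33  0.15  2.03  0.68  1.35 -0.82] dq 0.11
11 0.0 [-0.36  0.13  2.09  0.79  1.31 -0.75] dq 0.11
12 0.0 [-0.39  0.11  2.16  0.9   1.27 -0.68] dq 0.11
rows: [3.5 3.6 3. ] [0.74 0.47 0.24] 52.0
1 0.0 [-0.41  0.1   2.22  0.99  1.21 -0.7 ] dq 0.09
2 0.0 [-0.43  0.09  2.28  1.09  1.14 -0.73] dq 0.1
3 0.0 [-0.44  0.09  2.34  1.2   1.08 -0.77] dq 0.11
4 0.0 [-0.44  0.09  2.4   1.33  1.02 -0.83] dq 0.13
5 0.0 [-0.43  0.1   2.46  1.49  0.97 -0.91] dq 0.16
6 0.0 [-0.4   0.11  2.52  1.69  0.93 -1.01] dq 0.19
7 0.0 [-0.35  0.15  2.57  1.92  0.91 -1.14] dq 0.23
8 0.037 [-0.3   0.15  2.58  2.04  0.86 -1.14] dq 0.12
```

```bash
cat >> kin.py <<'E'
a=np.radians(-11.2);UX=np.array([np.cos(a),np.sin(a),0]);UY=np.array([-UX[1],UX[0],0]);H=np.array([597,154,110.])
def bx(s,y,z): return H-UX*s+UY*y+np.array([0,0,z])
def arc(th,y=0,r=112,c=12):
    t=np.radians(th);return bx(r*np.cos(t)+c*np.sin(t),y,r*np.sin(t)-c*np.cos(t))
E
python3 - <<'E'
from kin import *
for az,pi in((30,15),(38,15),(45,15)):
  F=frame(az,pi,-1)
  pts=[bx(130,-85,60),bx(125,-85,-15),bx(116,-85,-15),bx(116,-5,-15)]+[arc(t,-5) for t in(20,50,80,104)]
  q=np.array([.1,1,2.45,2.6,1.5,-1.6])
  print(az,pi)
  for p in pts: q,e=ik6(p,F,q);print(p.round(0),e.round(3),q.round(2))
E
```

```text
30 15
[453.  96. 170.] 0.036 [-0.37  0.82  2.58  2.24  1.48 -1.77]
[458.  95.  95.] 0.0 [-0.32  1.1   2.53  2.33  1.65 -1.94]
[467.  93.  95.] 0.0 [-0.32  1.08  2.52  2.34  1.62 -1.91]
[482. 172.  95.] 0.0 [ 0.05  1.06  2.5   2.68  1.69 -1.76]
[489. 170. 137.] 0.0 [ 0.04  0.91  2.53  2.68  1.57 -1.71]
[516. 165. 188.] 0.0 [ 0.01  0.68  2.5   2.64  1.35 -1.59]
[565. 155. 218.] 0.0 [-0.02  0.56  2.41  2.57  1.16 -1.47]
[611. 146. 222.] 0.0 [-0.04  0.56  2.32  2.52  1.09 -1.41]
38 15
[453.  96. 170.] 0.0 [-0.43  0.78  2.54  2.08  1.39 -1.73]
[458.  95.  95.] 0.0 [-0.43  1.03  2.47  2.1   1.49 -1.9 ]
[467.  93.  95.] 0.0 [-0.42  1.02  2.46  2.11  1.47 -1.87]
[482. 172.  95.] 0.0 [-0.1   1.02  2.46  2.41  1.56 -1.8 ]
[489. 170. 137.] 0.0 [-0.1   0.87  2.48  2.41  1.47 -1.72]
[516. 165. 188.] 0.0 [-0.11  0.67  2.45  2.37  1.3  -1.56]
[565. 155. 218.] 0.0 [-0.12  0.56  2.36  2.3   1.16 -1.4 ]
[611. 146. 222.] 0.0 [-0.13  0.57  2.26  2.26  1.1  -1.32]
45 15
[453.  96. 170.] 0.0 [-0.49  0.74  2.48  1.89  1.33 -1.64]
[458.  95.  95.] 0.0 [-0.48  0.98  2.41  1.93  1.39 -1.82]
[467.  93.  95.] 0.0 [-0.47  0.97  2.4   1.93  1.38 -1.79]
[482. 172.  95.] 0.0 [-0.19  0.98  2.41  2.21  1.45 -1.78]
[489. 170. 137.] 0.0 [-0.19  0.84  2.43  2.19  1.38 -1.68]
[516. 165. 188.] 0.0 [-0.19  0.66  2.4   2.15  1.26 -1.5 ]
[565. 155. 218.] 0.0 [-0.19  0.57  2.3   2.09  1.17 -1.33]
[611. 146. 222.] 0.0 [-0.19  0.58  2.21  2.05  1.13 -1.25]
```

```bash
python3 - <<'E'
from kin import *
from workcell import ctrl
o=ctrl.get_obs();p=o['ee_pos'];F=R.from_rotvec(o['orientation']).as_matrix();q=o['qpos']
pm=np.array([440,40,300.]);Fm=frame(80,35,-1)
q1=track(p,F,pm,Fm,q,16)
Ff=frame(38,15,-1);print(bx(130,-65,70));track(pm,Fm,bx(130,-65,70),Ff,q1,8)
E
```

```text
rows: [ 3.6 -5.1  9. ] [1.15 1.78 0.89] 132.0
1 0.0 [-0.    0.07  1.99 -0.26  1.09 -1.61] dq 0.08
2 0.0 [-0.03  0.09  1.95 -0.18  1.16 -1.57] dq 0.08
3 0.0 [-0.07  0.12  1.91 -0.1   1.22 -1.52] dq 0.08
4 0.0 [-0.1   0.14  1.88 -0.03  1.27 -1.47] dq 0.08
5 0.0 [-0.14  0.17  1.85  0.05  1.32 -1.41] dq 0.08
6 0.0 [-0.17  0.19  1.84  0.12  1.36 -1.35] dq 0.08
7 0.0 [-0.21  0.2   1.83  0.2   1.39 -1.29] dq 0.08
8 0.0 [-0.25  0.22  1.82  0.27  1.42 -1.23] dq 0.08
9 0.0 [-0.29  0.23  1.83  0.35  1.44 -1.17] dq 0.08
10 0.0 [-0.32  0.24  1.84  0.43  1.45 -1.11] dq 0.08
11 0.0 [-0.36  0.25  1.86  0.5   1.46 -1.05] dq 0.08
12 0.0 [-0.39  0.26  1.89  0.58  1.46 -0.99] dq 0.08
13 0.0 [-0.43  0.26  1.92  0.66  1.45 -0.93] dq 0.08
14 0.0 [-0.46  0.26  1.96  0.74  1.43 -0.88] dq 0.08
15 0.0 [-0.49  0.25  2.    0.82  1.41 -0.82] dq 0.08
16 0.0 [-0.51  0.25  2.05  0.9   1.39 -0.77] dq 0.08
[456.85059698 115.48838056 180.        ]
rows: [ 5.4 13.2  0.3] [0.67 0.31 0.33] 46.0
1 0.0 [-0.52  0.26  2.12  1.    1.32 -0.83] dq 0.1
2 0.0 [-0.53  0.28  2.19  1.11  1.26 -0.9 ] dq 0.11
3 0.0 [-0.53  0.31  2.26  1.24  1.21 -0.99] dq 0.13
4 0.0 [-0.52  0.36  2.33  1.4   1.17 -1.11] dq 0.15
5 0.0 [-0.51  0.42  2.4   1.57  1.16 -1.25] dq 0.17
6 0.0 [-0.47  0.5   2.46  1.76  1.18 -1.4 ] dq 0.19
7 0.0 [-0.42  0.61  2.51  1.96  1.26 -1.56] dq 0.2
8 0.0 [-0.35  0.74  2.55  2.16  1.39 -1.7 ] dq 0.2
```

```bash
python3 -m jog '[[0,[0.2,-0.3,0.6],[0.07,0.11,0.055]],[0,[0.4,-0.6,1.1],[0.14,0.22,0.11]],[0,[0.7,-1,1.7],[0.21,0.33,0.165]],[0,[0.9,-1.3,2.3],[0.28,0.44,0.22]],[0,[1.1,-1.6,2.8],[0.35,0.55,0.275]],[0,[1.3,-1.9,3.4],[0.42,0.66,0.33]],[0,[1.6,-2.2,4],[0.49,0.77,0.385]],[0,[1.8,-2.5,4.5],[0.57,0.89,0.45]]]'
python3 - <<'E'
from kin import *
from workcell import ctrl
o=ctrl.get_obs();p=o['ee_pos'];F=R.from_rotvec(o['orientation']).as_matrix();q=o['qpos'];print(q.round(2))
pm=np.array([440,40,300.]);Fm=frame(80,35,-1)
q1=track(p,F,pm,Fm,q,1)
E
```

```text
t: 6.65
ee_pos: [441.9, -16.1, 288.5]
orientation: [-1.249, 0.758, -0.248]
ft_force: [-0.2, -0.5, -1.5]
width: 0.6
[-0.25  0.23  1.81  0.27  1.42 -1.23]
rows: [-3.7  0.8  4.3] [0.58 0.89 0.45] 66.0
1 0.0 [-0.51  0.25  2.05  0.9   1.39 -0.77] dq 0.64
```

```bash
python3 -m jog '[[0,[-0.4,0.1,0.5],[0.07,0.11,0.055]],[0,[-0.9,0.2,1.1],[0.14,0.22,0.11]],[0,[-1.4,0.3,1.6],[0.21,0.33,0.165]],[0,[-1.8,0.4,2.1],[0.29,0.44,0.22]],[0,[-2.3,0.5,2.7],[0.36,0.55,0.275]],[0,[-2.8,0.6,3.2],[0.43,0.66,0.33]],[0,[-3.2,0.7,3.7],[0.5,0.77,0.385]],[0,[-3.7,0.8,4.3],[0.58,0.89,0.45]]]'
python3 - <<'E'
from kin import *
from workcell import ctrl
o=ctrl.get_obs();p=o['ee_pos'];F=R.from_rotvec(o['orientation']).as_matrix();q=o['qpos'];print(q.round(2))
q1=track(p,F,bx(130,-65,70),frame(38,15,-1),q,8)
E
```

```text
t: 7.45
ee_pos: [439.9, 39.1, 299.8]
orientation: [-0.356, 1.56, -0.616]
ft_force: [0.3, 0.2, 0.1]
width: 0.7
[-0.51  0.25  2.05  0.9   1.39 -0.78]
rows: [ 5.2 13.3  0.3] [0.67 0.32 0.34] 47.0
1 0.0 [-0.52  0.26  2.12  1.    1.32 -0.83] dq 0.1
2 0.0 [-0.53  0.28  2.19  1.11  1.26 -0.9 ] dq 0.11
3 0.0 [-0.53  0.31  2.26  1.24  1.2  -0.99] dq 0.13
4 0.0 [-0.52  0.35  2.33  1.39  1.17 -1.11] dq 0.15
5 0.0 [-0.51  0.42  2.39  1.57  1.15 -1.25] dq 0.17
6 0.0 [-0.48  0.5   2.46  1.76  1.18 -1.4 ] dq 0.19
7 0.0 [-0.42  0.61  2.51  1.96  1.26 -1.56] dq 0.2
8 0.0 [-0.35  0.74  2.55  2.16  1.39 -1.7 ] dq 0.2
```

```bash
python3 -m jog '[[0,[0.6,1.7,0],[0.08,0.04,0.04]],[0,[1.3,3.3,0.1],[0.17,0.08,0.085]],[0,[1.9,5,0.1],[0.25,0.12,0.13]],[0,[2.6,6.6,0.1],[0.335,0.16,0.17]],[0,[3.3,8.3,0.2],[0.42,0.2,0.21]],[0,[3.9,10,0.2],[0.5,0.24,0.25]],[0,[4.6,11.6,0.3],[0.59,0.28,0.3]],[0,[5.2,13.3,0.3],[0.67,0.32,0.34]]]'
python3 - <<'E'
from kin import *
from workcell import ctrl
import cv2
for n in("scene","top","wrist"):
  cv2.imwrite(f"pics/{n}5.png",ctrl.get_image(n)["color"][:,:,::-1])
o=ctrl.get_obs();p=o['ee_pos'];F=R.from_rotvec(o['orientation']).as_matrix();q=o['qpos'];print(q.round(2))
q1=track(p,F,bx(130,-65,-15),frame(38,15,-1),q,6)
E
```

```text
t: 8.25
ee_pos: [456.1, 114.6, 179.2]
orientation: [0.523, 1.556, -0.911]
ft_force: [0.6, 0.4, -0.3]
width: 0.5
[-0.35  0.75  2.55  2.14  1.39 -1.7 ]
rows: [7.9 2.3 0.5] [ 0.01 -0.    0.  ] 1.0
1 0.0 [-0.35  0.81  2.55  2.15  1.42 -1.74] dq 0.06
2 0.0 [-0.35  0.86  2.54  2.16  1.44 -1.78] dq 0.05
3 0.0 [-0.35  0.91  2.53  2.17  1.47 -1.82] dq 0.05
4 0.0 [-0.35  0.96  2.51  2.17  1.49 -1.85] dq 0.05
5 0.0 [-0.35  1.    2.5   2.18  1.51 -1.88] dq 0.05
6 0.0 [-0.35  1.05  2.49  2.18  1.53 -1.9 ] dq 0.04
```

View pics/scene5.png

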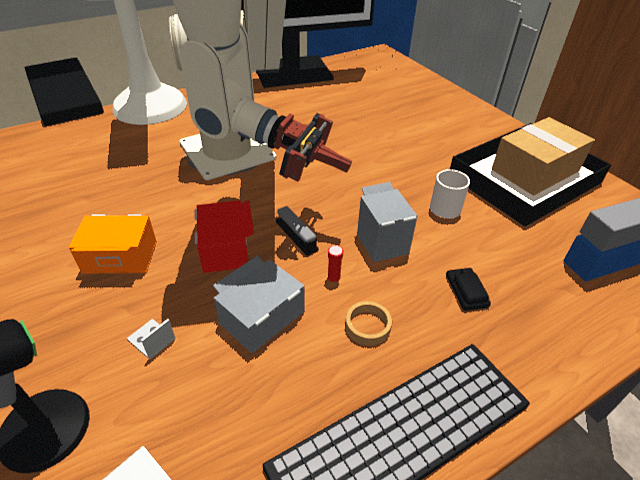

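View pics/wrist5.png

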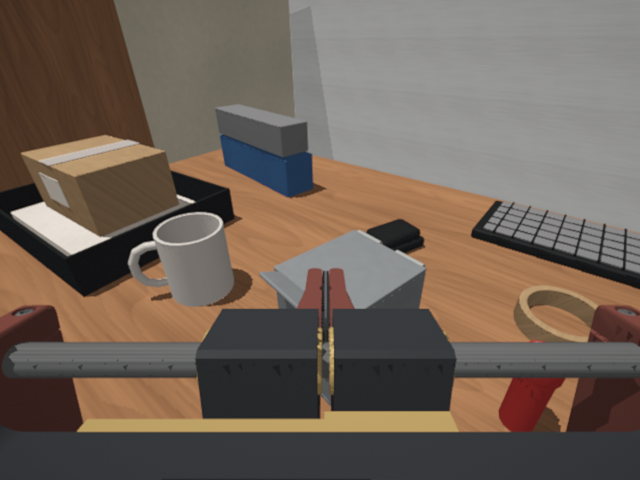

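View pics/top5.png

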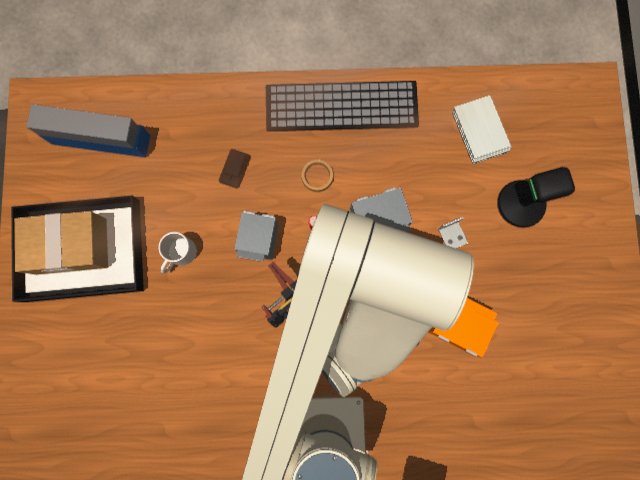

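The low lid is shut (scene, 260,290). The fingers point at the tall box's lip and are still above it (scene, 350,165), with nothing under the tool. I'll lower it in front of and to the right of the lip.

```bash
python3 -m jog '[[0,[2,0.6,0.1],[0,0,0]],[0,[4,1.2,0.2],[0,0,0]],[0,[5.5,1.6,0.3],[0,0,0]],[0,[7,2,0.4],[0.01,0,0]],[0,[7.9,2.3,0.5],[0.01,0,0]],[0,[7.9,2.3,0.5],[0.01,0,0]]]'
python3 - <<'E'
from kin import *
from workcell import ctrl
import cv2
o=ctrl.get_obs();p=o['ee_pos'];F=R.from_rotvec(o['orientation']).as_matrix();q=o['qpos'];print(q.round(2))
q1=track(p,F,bx(118,-65,-15),frame(38,15,-1),q,1)
q1=track(p,F,bx(117,-5,-15),frame(38,15,-1),q,6)
im=ctrl.get_image("scene")["color"][100:300,230:470,::-1];cv2.imwrite("pics/s6.png",cv2.resize(im,None,fx=3,fy=3,interpolation=cv2.INTER_CUBIC))
E
```

```text
t: 9.0
ee_pos: [460.7, 113.2, 98.6]
orientation: [0.525, 1.554, -0.91]
ft_force: [1.2, -0.2, 0.3]
width: 0.4
[-0.35  1.03  2.48  2.18  1.52 -1.89]
rows: [0.2 0.7 0.5] [-0.  0. -0.] 0.0
1 0.0 [-0.34  1.03  2.47  2.18  1.51 -1.87] dq 0.03
rows: [-1.   5.1 -3.4] [-0.  0. -0.] 0.0
1 0.0 [-0.31  1.03  2.48  2.22  1.53 -1.88] dq 0.05
2 0.0 [-0.27  1.03  2.48  2.26  1.54 -1.87] dq 0.04
3 0.0 [-0.22  1.03  2.48  2.3   1.55 -1.85] dq 0.04
4 0.0 [-0.18  1.03  2.47  2.34  1.56 -1.84] dq 0.04
5 0.0 [-0.14  1.03  2.47  2.38  1.56 -1.82] dq 0.04
6 0.0 [-0.1   1.02  2.46  2.41  1.56 -1.8 ] dq 0.04
```

View pics/s6.png

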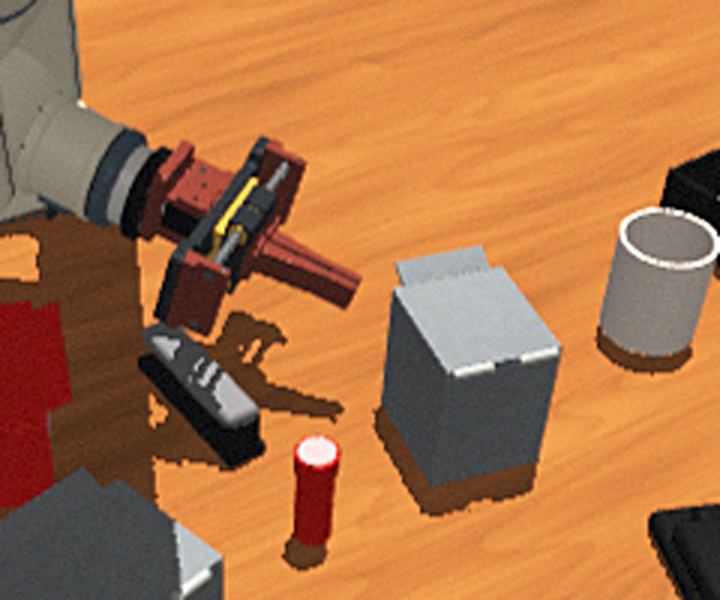

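```bash
python3 -m jog '[[0,[-0.1,0.7,-0.4],[0,0,0]],[0,[-0.3,1.4,-0.9],[0,0,0]],[0,[-0.5,2.1,-1.4],[0,0,0]],[0,[-0.6,2.8,-1.9],[0,0,0]],[0,[-0.7,3.5,-2.3],[0,0,0]],[0,[-0.8,4.1,-2.7],[0,0,0]],[0,[-1,4.7,-3.1],[0,0,0]],[0,[-1,5.1,-3.4],[0,0,0]]]'
python3 - <<'E'
from kin import *
from workcell import ctrl
import cv2
o=ctrl.get_obs();p=o['ee_pos'];q=o['qpos'];d=p-H;print("s",-d@UX,"y",d@UY,"z",d[2],q.round(2))
im=ctrl.get_image("scene")["color"][100:300,230:470,::-1];cv2.imwrite("pics/s7.png",cv2.resize(im,None,fx=3,fy=3,interpolation=cv2.INTER_CUBIC))
im=ctrl.get_image("top")["color"][180:320,200:360,::-1];cv2.imwrite("pics/t7.png",cv2.resize(im,None,fx=4,fy=4,interpolation=cv2.INTER_CUBIC))
E
```

```text
t: 9.85
ee_pos: [479.6, 173.3, 95.6]
orientation: [0.525, 1.556, -0.91]
ft_force: [0.0, -0.6, 0.3]
width: 0.8
s 118.86147339920298 y -3.9085094602443324 z -14.397230596948972 [-0.09  1.03  2.46  2.42  1.57 -1.81]
```

View pics/s7.png

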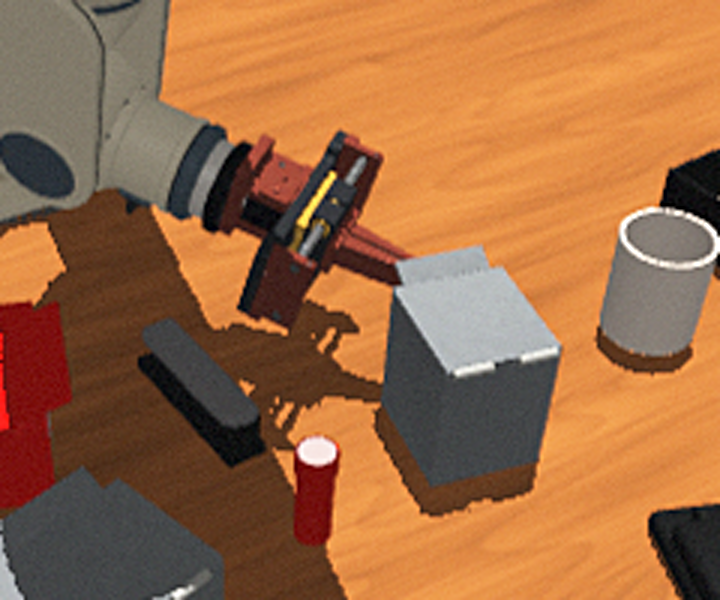

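View pics/t7.png

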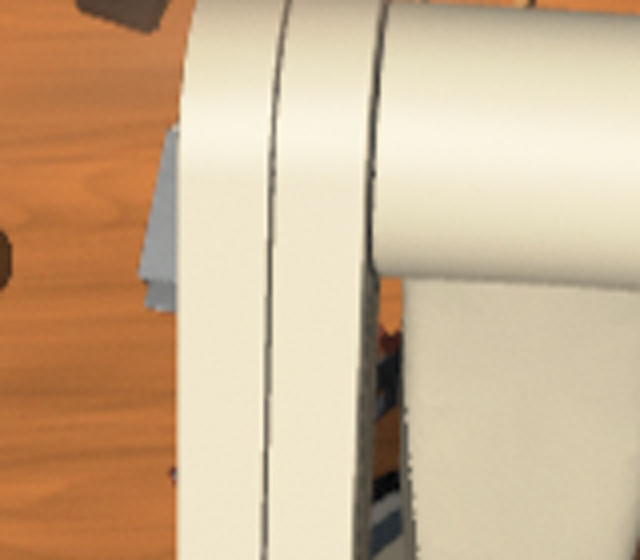

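The lip hides the fingertip (scene crop, 400,270) and there is no contact force, so the tip is under the lip. I'll work out the lifting arc in tool axes.

```bash
python3 - <<'E'
from kin import *
from workcell import ctrl
o=ctrl.get_obs();p=o['ee_pos'];F=R.from_rotvec(o['orientation']).as_matrix()
pts=[bx(113,-4,-14.4)]+[arc(t,-4) for t in range(0,108,4)]
starts=[p,pts[7],pts[15],pts[23]]
prev=p
for c in range(0,len(pts),8):
    for k in range(c,min(c+8,len(pts))): print(k,(k-1)*4,((F.T@(pts[k]-prev))/10).round(2).tolist())
    prev=pts[min(c+7,len(pts)-1)];print()
E
```

```text
0 -4 [-0.15, 0.37, 0.48]
1 0 [-0.4, 0.37, 0.56]
2 4 [-1.15, 0.13, 0.52]
3 8 [-1.91, -0.07, 0.52]
4 12 [-2.67, -0.24, 0.56]
5 16 [-3.44, -0.37, 0.65]
6 20 [-4.21, -0.47, 0.77]
7 24 [-4.98, -0.53, 0.94]

8 28 [-0.76, -0.02, 0.2]
9 32 [-1.51, -0.0, 0.45]
10 36 [-2.24, 0.05, 0.73]
11 40 [-2.95, 0.14, 1.04]
12 44 [-3.65, 0.27, 1.39]
13 48 [-4.31, 0.43, 1.78]
14 52 [-4.95, 0.63, 2.19]
15 56 [-5.56, 0.87, 2.63]

16 60 [-0.57, 0.27, 0.47]
17 64 [-1.11, 0.57, 0.96]
18 68 [-1.6, 0.9, 1.48]
19 72 [-2.05, 1.25, 2.01]
20 76 [-2.46, 1.64, 2.56]
21 80 [-2.82, 2.05, 3.13]
22 84 [-3.13, 2.48, 3.71]
23 88 [-3.39, 2.94, 4.29]

24 92 [-0.21, 0.47, 0.59]
25 96 [-0.37, 0.96, 1.18]
26 100 [-0.47, 1.47, 1.78]
27 104 [-0.53, 1.99, 2.37]
```

```bash
python3 -m jog '[[0,[-0.15,0.4,0.5],[0,0,0]],[0,[-0.4,0.4,0.55],[0,0,0]],[0,[-1.15,0.15,0.5],[0,0,0]],[0,[-1.9,-0.05,0.5],[0,0,0]],[0,[-2.65,-0.25,0.55],[0,0,0]],[0,[-3.45,-0.35,0.65],[0,0,0]],[0,[-4.2,-0.45,0.75],[0,0,0]],[0,[-5,-0.55,0.95],[0,0,0]]]'
python3 - <<'E'
from kin import *
from workcell import ctrl
import cv2
o=ctrl.get_obs();p=o['ee_pos'];d=p-H;print("s",-d@UX,"y",d@UY,"z",d[2]);w=arc(24,-4)-H;print(-w@UX,w[2])
im=ctrl.get_image("scene")["color"][100:300,230:470,::-1];cv2.imwrite("pics/s8.png",cv2.resize(im,None,fx=3,fy=3,interpolation=cv2.INTER_CUBIC))
E
```

```text
t: 10.75
ee_pos: [491.0, 170.0, 145.0]
orientation: [0.525, 1.558, -0.912]
ft_force: [-0.2, -0.7, -0.1]
width: 0.4
s 107.10848293731746 y -4.922202098569672 z 34.97764844748059
107.19793097288088 34.59195853277842
```

View pics/s8.png

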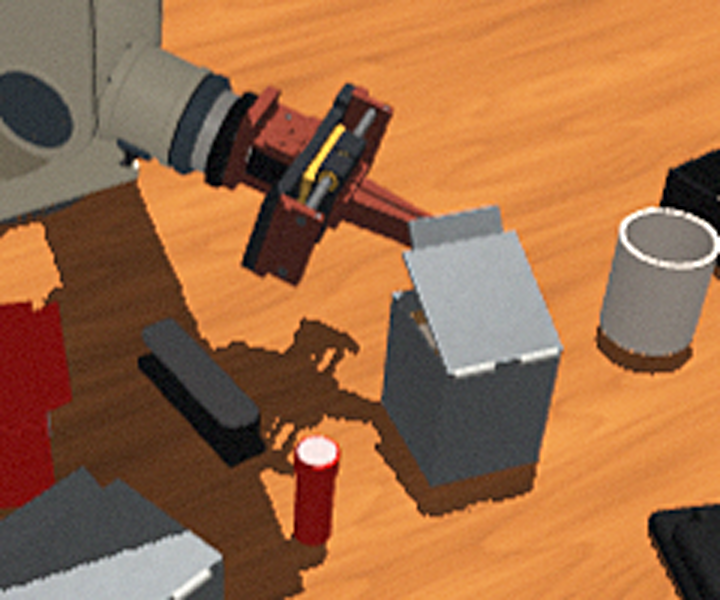

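The lid is rising on the fingertip, with the lip at (455,225), and the box has not moved. I'll continue along the arc.

```bash
python3 -m jog '[[0,[-0.75,0,0.2],[0,0,0]],[0,[-1.5,0,0.45],[0,0,0]],[0,[-2.25,0.05,0.75],[0,0,0]],[0,[-2.95,0.15,1.05],[0,0,0]],[0,[-3.65,0.25,1.4],[0,0,0]],[0,[-4.3,0.45,1.8],[0,0,0]],[0,[-4.95,0.65,2.2],[0,0,0]],[0,[-5.55,0.85,2.65],[0,0,0]]]'
python3 - <<'E'
from kin import *
from workcell import ctrl
import cv2
o=ctrl.get_obs();p=o['ee_pos'];d=p-H;print("s",-d@UX,"y",d@UY,"z",d[2]);w=arc(56,-4)-H;print(-w@UX,w[2])
im=ctrl.get_image("scene")["color"][100:300,230:470,::-1];cv2.imwrite("pics/s9.png",cv2.resize(im,None,fx=3,fy=3,interpolation=cv2.INTER_CUBIC))
E
```

```text
t: 11.6
ee_pos: [525.3, 162.9, 196.2]
orientation: [0.525, 1.558, -0.912]
ft_force: [-1.2, 0.1, -0.6]
width: 0.4
s 72.0264735110893 y -5.215458600351702 z 86.19407238887987
72.57805605938405 86.1418932845157
```

View pics/s9.png

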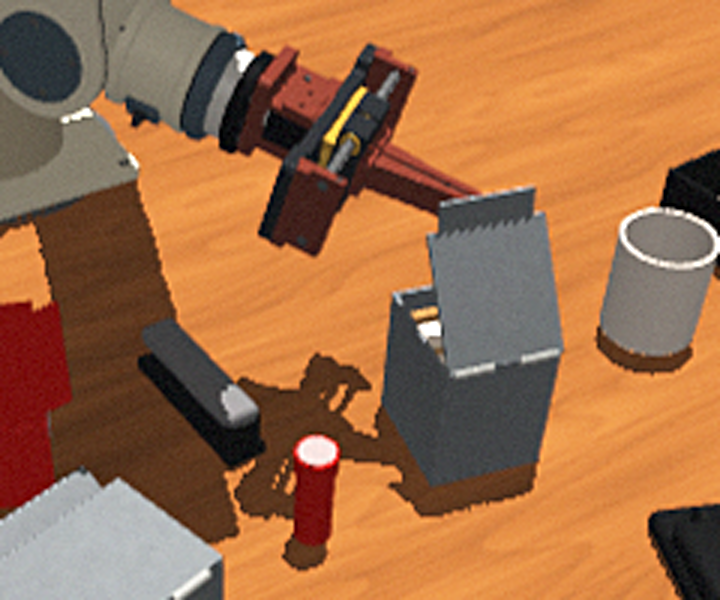

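The lid is at about 55° and the tip is still against its underside at (475,195). Next I'll take it over the top, slightly lower.

```bash
python3 -m jog '[[0,[-0.55,0.25,0.45],[0,0,0]],[0,[-1.05,0.6,0.95],[0,0,0]],[0,[-1.5,0.9,1.5],[0,0,0]],[0,[-1.9,1.25,2],[0,0,0]],[0,[-2.25,1.65,2.55],[0,0,0]],[0,[-2.55,2.05,3.15],[0,0,0]],[0,[-2.8,2.5,3.7],[0,0,0]],[0,[-3,2.95,4.3],[0,0,0]]]'
python3 - <<'E'
from kin import *
from workcell import ctrl
import cv2
o=ctrl.get_obs();p=o['ee_pos'];d=p-H;print("s",-d@UX,"y",d@UY,"z",d[2])
im=ctrl.get_image("scene")["color"][100:300,230:470,::-1];cv2.imwrite("pics/s10.png",cv2.resize(im,None,fx=3,fy=3,interpolation=cv2.INTER_CUBIC))
E
```

```text
t: 12.45
ee_pos: [580.5, 151.1, 217.2]
orientation: [0.525, 1.558, -0.912]
ft_force: [0.3, 0.1, 1.2]
width: 0.3
s 15.65957887341751 y -6.045367075374398 z 107.1945159981463
```

View pics/s10.png

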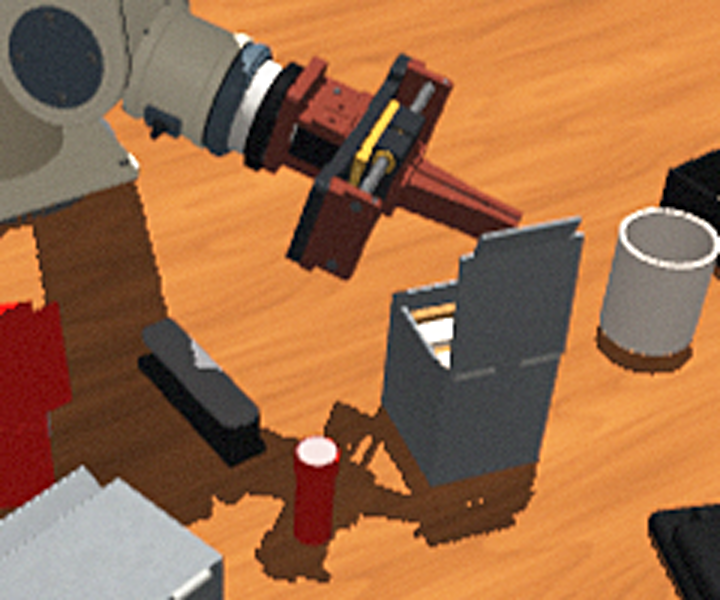

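```bash
python3 -m jog '[[0,[0,0.35,0.45],[0,0,0]],[0,[0,0.7,0.85],[0,0,0]],[0,[0,1.05,1.25],[0,0,0]],[0,[0,1.4,1.65],[0,0,0]],[0,[0,1.7,2],[0,0,0]],[0,[0,1.9,2.25],[0,0,0]],[0,[0,1.9,2.25],[0,0,0]],[0,[0,1.9,2.25],[0,0,0]]]'
python3 - <<'E'
from kin import *
from workcell import ctrl
import cv2
o=ctrl.get_obs();p=o['ee_pos'];d=p-H;print("s",-d@UX,"y",d@UY,"z",d[2])
im=ctrl.get_image("scene")["color"][100:300,230:470,::-1];cv2.imwrite("pics/s11.png",cv2.resize(im,None,fx=3,fy=3,interpolation=cv2.INTER_CUBIC))
E
```

```text
t: 13.3
ee_pos: [608.0, 144.7, 212.2]
orientation: [0.525, 1.558, -0.912]
ft_force: [-0.1, -1.0, -0.2]
width: 0.3
s -12.5705729186421 y -6.98973126990156 z 102.15246240546267
```

View pics/s11.png

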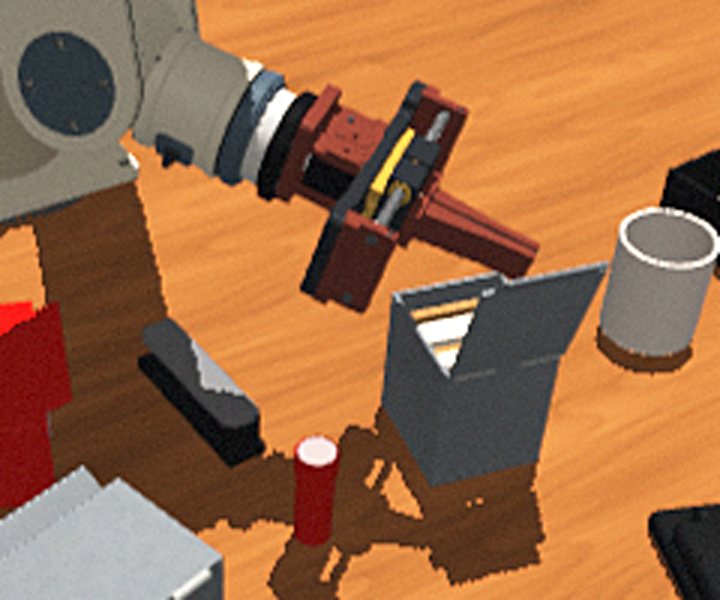

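The lid has fallen back to its stop, clear of the finger. I'll retreat the arm up and back, then measure.

```bash
python3 -m jog '[[0,[-0.5,-1,-0.5],[0,0,0]],[0,[-1.5,-3,-1],[0,0,0]],[0,[-3,-5,-1.5],[0,0,0]],[0,[-5,-7,-2],[0,0,0]],[0,[-6,-9,-2],[0,0,0]],[0,[-6,-10,-2],[0,0,0]],[0,[-6,-10,-2],[0,0,0]],[0,[-6,-10,-2],[0,0,0]]]'
python3 - <<'E'
from h import *
from kin import UX,UY,H
from workcell import ctrl
import cv2
im=ctrl.get_image("scene");cv2.imwrite("pics/s12.png",im["color"][:,:,::-1]);W=cloud(im)
im0=dict(np.load("scene0.npz"));W0=cloud(im0)
d=W-H;x=d@UX;y=d@UY;z=W[...,2]
m=(x>-20)&(x<60)&(abs(y)<50)&(z>118)&(z<205)
for z0 in range(120,200,15):
    k=m&(z>=z0)&(z<z0+15)&(x>-3*0)
    if k.sum()>4: print("tall",z0,k.sum(),np.percentile(x[k],[5,50,95]).round(1))
c=np.array([598.9,-170.8]);a=np.radians(15.8);ux=np.array([np.cos(a),np.sin(a)]);uy=np.array([-ux[1],ux[0]])
e=W[...,:2]-c;x=e@ux;y=e@uy
k=(x>-48)&(x<48)&(abs(y)<60)&(z>60)&(z<200);print("low lid z",np.percentile(z[k],[5,50,95]).round(1))
for b in(-40,0,40):
    kk=k&(abs(x-b)<8);print(b,np.median(z[kk]).round(1))
# red torch etc shift
def cen(I,f):
    h=cv2.cvtColor(I,cv2.COLOR_RGB2HSV);mm=f(h).astype(np.uint8);return mm
for nm,(u0,u1,v0,v1) in dict(torch=(322,348,240,290),tape=(340,398,298,350),mouse=(440,495,262,315),mug=(425,472,165,222),stapler=(272,322,200,260),bracket=(120,180,312,362)).items():
    df=np.abs(im["color"][v0:v1,u0:u1].astype(int)-im0["color"][v0:v1,u0:u1]).max(2);dz=np.abs(im["z_map"][v0:v1,u0:u1]-im0["z_map"][v0:v1,u0:u1])
    print(nm,"changed px",(dz>12).mean().round(3))
E
```

```text
t: 14.15
ee_pos: [531.7, 110.7, 295.7]
orientation: [0.526, 1.558, -0.913]
ft_force: [1.0, -0.5, 0.1]
width: 0.1
tall 120 153 [1.9 3.8 6.4]
tall 135 157 [ 6.1  8.2 10.7]
tall 150 170 [10.4 12.4 14.7]
tall 165 168 [14.3 17.  19.4]
tall 180 182 [18.8 21.  23.3]
tall 195 118 [22.8 24.7 26.4]
low lid z [76.2 79.6 81.6]
-40 79.6
0 79.7
40 79.1
torch changed px 0.008
tape changed px 0.01
mouse changed px 0.007
mug changed px 0.037
stapler changed px 0.009
bracket changed px 0.005
```

View pics/s12.png

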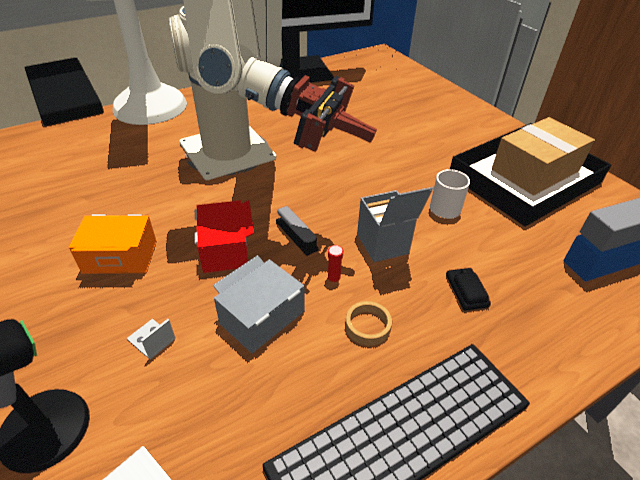

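The tall lid leans back 15.6° past upright, which puts it at its stop. The low lid is flat (79.6, 79.7 and 79.1 mm across its depth), and nothing else has moved.

```bash
python3 -c "
from workcell import ctrl;print(ctrl.close_job())"
```

```text
the job is handed in; nothing more can be done
None
```

Both lids are where you asked: the low box is shut and the tall box leans back open on its stop. I handed the job in at about 14 s of the 58 s limit. The hand-in gives no verdict, so I'm relying on my own checks.

- **What I did:** I hooked the closed fingers behind the low box's open lid and pulled it past upright, and it fell shut. I then turned the wrist over so a fingertip could go under the tall box's lip. It lifted the lid along its arc and over, and the arm backed clear.
- **Low lid:** it is flat to within 1 mm across its depth, at 79.6, 79.7 and 79.1 mm.
- **Tall lid:** it leans about 105.6°, against a stop at 106°.
- **Other things on the desk:** the depth readings around the torch, tape, stapler, mouse and bracket changed in no more than 1% of pixels. Around the mug it was 3.7%, most likely because the opened lid now reaches close to it in that view. The picture shows the mug in place.
- **Forces:** the wrist readings I saw stayed below about 2 N. The arm is clear of everything.
- **Not measured:** I did not re-measure the box positions or the lid speeds. Both boxes look unmoved in the last picture. No check failed or disagreed.

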